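# Roll a bottle up to the reader's stop and start the read

### The arm

A 7-joint arm with a two-finger parallel gripper is mounted at the origin on a cart in front of the work surface, level with it; the furniture and walls round the work are solid. World frame = base frame: x ahead of the robot, y to its left, z up, the work surface at z = 0. Lengths are in m, angles in degrees, forces in N, time in s.
With the tool pointing down it reaches from about 0.425 to 0.875 m from the base axis. Payload 4.7 kg.
Tool frame: the origin (TCP) lies on the centre line of the jaws, within the pads' length; the fingertips stand 14 mm ahead of it and the grasp point (between the pads) lies 5 mm behind it; z points along the fingers, y is the line along which they close (so a half turn about z gives the same grasp; the last joint's range is limited). The gripper opens to 87 mm and grips with 3 to 60 N. Pads are 19 mm wide; open, the fingers measure 117 mm over their backs; the gripper's body (75 mm by 190 mm) begins 51 mm behind the grasp point.
Start: joints at [-75.052, 18.392, -4.016, 83.108, 1.295, 78.541, -3.26], TCP at [0.159, 0.63, 0.237] pointing down, gripper open.
Joint ranges: [-163.93, 163.93], [-17.29, 119.83], [-79.2, 71.16], [3.27, 140.29], [-89.18, 269.18], [5.43, 117.66], [-154.24, 154.24]. Speed limits (degrees/s): [147.25, 147.25, 180, 180, 180, 180, 180].

### API

Orientations are given as [roll, pitch, yaw] about the fixed x, y, z axes, in that order (R = Rz(yaw) Ry(pitch) Rx(roll)).
In Python, from cell import env gives the robot as it stands.
- The arm moves only by the tool jog_arm, never from a script. Its argument "motion" is a list that holds one entry, the list of rows, each a list of 7 numbers: the shift along the tool's x, y, z in units of 0.1 m (1.0 is 0.1 m), then the turn, a rotation vector about the tool's x, y, z in units of 180 degrees (1.0 is 180 degrees), then the closure, from 0 (fully open) to 1 (shut). A call has 1 to 5 rows; each row is the pose to reach, as a shift and turn from the pose commanded when the call began, along the tool's axes at that moment, turning the shorter way round; what a row does not reach only later rows make up. A row lasts 1/10 s, in which the tool goes at most 50 mm and 8.59 degrees, less where a joint would pass 70% of its speed; a pose out of reach is approached as far as the arm can. A call with a number of a shift or a turn outside -1 to 1 is refused whole. A call with a gripper value outside its range is refused whole. The fingers move at their own pace and stop on an object; "grip_force" is the grip in N (left out, the last holds). Time passes only in rows, so rows that repeat a pose let the fingers close. It gives the time, the measured TCP pose, the force, the opening and the grip force at its end, in the units of the state.
- env.get_obs(): the state, without advancing time (a new reading comes with each control period).
- env.read_camera(name): name is "scene" or "top" or "wrist"; returns (picture, depth): 480x640x3 uint8, red, green, blue; 480x640 float32, m along the optical axis (not along the pixel's ray), 0 where there is no reading.
- env.camera_info(name): a dict with "camera_matrix" (3x3 intrinsics, pixels), "origin" and "orientation" of the camera in the world; the wrist camera has in their place "mount" (4x4, takes a point from camera to tool coordinates, whose origin is the TCP and whose axes are the flange's). Camera axes: x right, y down, z forward; pixel columns grow to the right and rows downward; lengths in m; the calibration is good to about 2 mm. A picture is of the moment at which its call begins: read the wrist's pose just before it. camera_info takes no time and is no camera call.
- env.sign_off(): hands the job in; it is judged then, once.
The state is a dict: "time_s": time; "qpos": joint angles; "joint_velocities": joint speeds; "effort": joint torques, N m; "tool_pos": TCP position; "tool_rot": TCP orientation; "force": force on the tool from outside, world axes, zero at the start; "wrist_torque": the same for the moment, N m; "grip_width": finger opening in m; "grasp_force": force on a finger pad.
Only numpy, scipy, OpenCV 4.12 (cv2) and the standard library are available. Lean on these libraries where they do the work, as an engineer would, in place of code of your own. Each camera call takes 0.05 s, during which the arm holds its last target. There are 200 camera calls.

### The job

Two bottles lie at the low end of the blue two-lane sloping rack. With the fingertips push only the white-capped bottle up its lane, rolling it past the black-edged step so that it drops into the shallow pocket against the high end plate and cannot roll back, then push the green button on the rack down to start the read and finish clear of everything. Do not pinch or lift any bottle, and leave the blue-capped bottle, the jar, the timer and the marker where they are.

Things in the scene. Friction and masses are not known exactly. Their poses are not given: they have to be found in the camera images.
- rack: Blue and white two-lane sloping rack, fixed, standing on the worktop on grey legs: 196 mm long (x, uphill), 314 mm wide (y). Origin: on the worktop under its middle; x points horizontally to the uphill end, y across to the left when looking uphill, z up.
- ramp (a point): Frame level with the sloped white floor, at the rack's middle, 36 mm above the worktop: x up the slope (8 degrees), y across, z square to the floor. Two lanes, open above, centred at y = +89.5 and -89.5 mm, each 123 mm wide. Outer walls rise 28 mm above the floor; between the lanes is the console, y = -28 to +28 mm, 29 mm high.
- high_stop (a point): Middle of the high end at floor level: ramp x = +92 mm, the inner face of the lanes' stop plates, which rise 43 mm. The white-capped bottle seated in the pocket has its axis 31 to 34 mm before it, 26 mm above the white floor level. Axes as ramp.
- step (a point): Middle of the black-edged step down at ramp x = +41 mm, y = 0, at white floor level: from here to the stop each lane has a grey pocket 5 mm below the white floor. A bottle left short of the step rolls back to the low lip by itself. Axes as ramp.
- low_lip (a point): Middle of the low end at floor level: ramp x = -92 mm, the inner face of the lips, 6 mm thick and 10 mm high, that keep the bottles in. Axes as ramp.
- white_cap_bottle: Clear round bottle with brown contents and a white cap, 62 mm diameter, 115 mm long, about 0.2 to 0.3 kg, lying across one of the two lanes against the low lip. Origin: centre of its base, on its axis; z runs along its axis to the cap.
- white_cap_bottle_mid (a point): Point on the white-capped bottle's axis, half way along (57.5 mm from either end). It lies 31 mm above the lane's floor; about -69 mm in x of the ramp frame at the start.
- blue_cap_bottle: Clear round bottle with a blue cap, 56 mm diameter, 100 mm long, lying across the other lane against the low lip; must stay there. Origin: centre of its base; z runs along its axis to the cap.
- read_button (a joint): Travel of the green push button: 0 up, 0.006 m fully down; spring return, about 1.5 N to start and 5 N fully down. It is pressed square to the ramp floor.
- read_button_top (a point): Centre of the top face of the green button (26 mm diameter, in a black housing 42 mm across) on the console between the lanes; 51 mm above the ramp's floor, at x = -15 mm, y = 0 of the ramp frame.
- red_cap_jar: Round jar with red cap, 52 mm diameter, 85 mm tall, standing loose to the left of the rack. Origin: centre of its underside.
- bench_timer: White digital timer, 62 x 66 x 20 mm, lying loose to the right of the rack. Origin: centre of its underside.
- black_marker: White marker pen with black cap, 16 mm thick, 138 mm long, lying loose at the right front. Origin: centre of its underside.

How it is judged:
By the outcome, as a careful person would: the job done as asked, in the order asked, and still so for the second after the job is handed in, with the robot touching nothing.
It also fails if it takes over 40 s, if anything falls off the work surface, if the arm or the gripper's body presses on something with over 40 N, if the wrist force passes 120 N, or if a joint passes its speed limit or range.

## Working session

There is one attempt and no reset: what is moved stays moved. The work goes in short steps, Python scripts to look and compute and a tool call to move; the robot and the scene stay as the last step left them, time stands still between calls to the robot, and variables do not carry over. Pictures are saved under pics/ and viewed, at most 10 in all, crops included, and the job is handed in when it is done.

Besides the shell and the picture viewer there is one more tool, called after ">>>" as name(argument=value, ...), one argument or row to a line, values as JSON. jog_arm: Moves the arm, as the interface text tells. Shifts and turns lie within -1 to 1; 1 stands for 0.1 m of shift or 180 degrees of turn. Its arguments: {"type":"object","properties":{"motion":{"type":"array","items":{"type":"array","items":{"type":"array","items":{"type":"number"}}}},"grip_force":{"type":"number"}},"required":["motion"]}

```bash
mkdir -p pics
python3 - <<'E'
from cell import env
import cv2,numpy as np
for n in("scene","top"):
    p,d=env.read_camera(n); cv2.imwrite(f"pics/{n}.png",p[:,:,::-1]); np.save(n+".npy",d)
    i=env.camera_info(n);print(n,{k:np.round(v,4).tolist() for k,v in i.items() if not isinstance(v,str)})
o=env.get_obs();print({k:np.round(o[k],3).tolist() for k in("time_s","tool_pos","tool_rot","force")})
E
```

```text
scene {'camera_matrix': [[549.9883, 0.0, 325.5448], [0.0, 549.9883, 237.6807], [0.0, 0.0, 1.0]], 'origin': [-0.1161, -0.6742, 0.9204], 'orientation': [-133.1155, -1.1924, -45.1487]}
top {'camera_matrix': [[503.5575, 0.0, 312.4742], [0.0, 503.5575, 237.4074], [0.0, 0.0, 1.0]], 'origin': [0.4304, -0.0618, 1.3986], 'orientation': [-175.8792, -0.4266, -89.3223]}
{'time_s': 0.1, 'tool_pos': [0.159, 0.63, 0.236], 'tool_rot': [-179.902, 0.005, 165.861], 'force': [0.289, 0.122, 0.38]}
```

View pics/top.png

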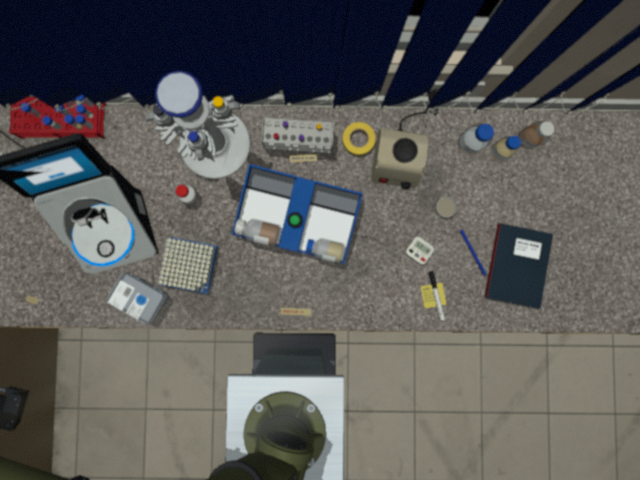

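View pics/scene.png

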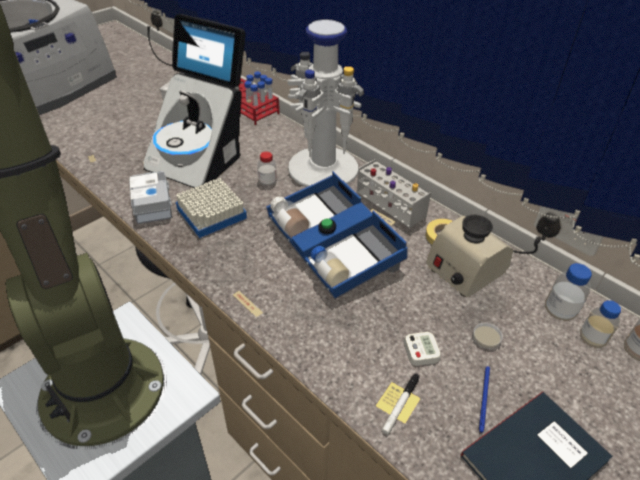

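The top view shows the rack centred near (298,215), rotated slightly. The white cap is at (241,228) in the left lane, the blue cap at (313,247) in the right lane, and the green button at (295,220). Next I'll enlarge the rack in both views.

Run:
```python
import cv2,numpy as np
a=cv2.imread("pics/top.png")[155:275,220:380]; cv2.imwrite("pics/topc.png",cv2.resize(a,None,fx=5,fy=5,interpolation=cv2.INTER_CUBIC))
a=cv2.imread("pics/scene.png")[165:305,255:415]; cv2.imwrite("pics/scenec.png",cv2.resize(a,(640,560),interpolation=cv2.INTER_CUBIC))
```

```text
(no output)
```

View pics/topc.png

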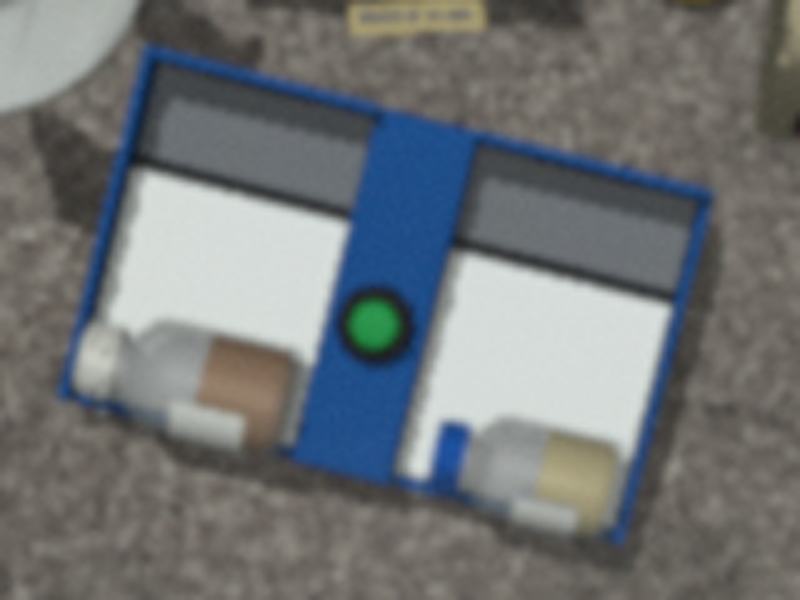

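View pics/scenec.png

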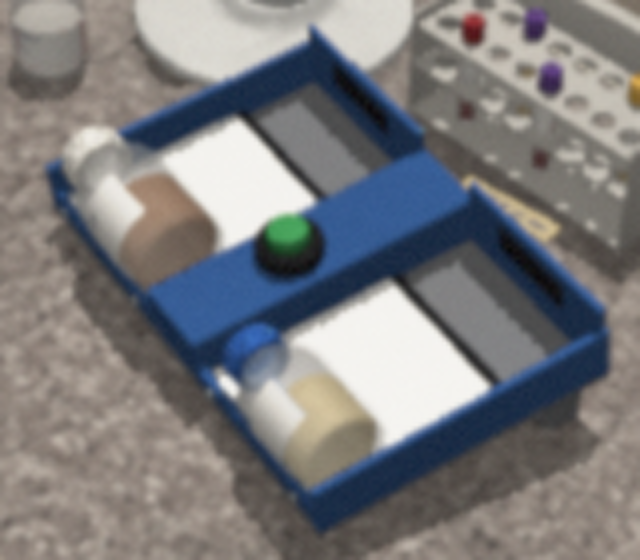

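Crop readings:

| Point | Top crop | Scene crop |
|---|---|---|
| Button | (375,323) | (289,230) |
| Left step, outer end | (135,163) | (240,112) |
| Left step, inner end | (352,215) | (317,197) |
| Right step, inner end | (457,243) | (400,278) |
| Right step, outer end | (673,297) | (492,386) |

I'll triangulate these and fit the rack pose.

```bash
cat > h.py <<'E'
from cell import env
import numpy as np
from scipy.spatial.transform import Rotation as R
from scipy.optimize import least_squares
def cam(n):
    i=env.camera_info(n); return np.array(i["camera_matrix"]),np.array(i["origin"]),R.from_euler("xyz",i["orientation"],degrees=True)
def proj(n,P):
    K,o,r=cam(n); q=(r.inv().apply(np.atleast_2d(P)-o))@K.T; return q[:,:2]/q[:,2:]
def ramp2w(p,P): # p=x,y,yaw deg (rack origin)
    return R.from_euler("z",p[2],degrees=True).apply(R.from_euler("y",-8,degrees=True).apply(np.atleast_2d(P))+[0,0,.036])+[p[0],p[1],0]
E
cat > fit.py <<'E'
from h import *
T=np.array([[375,323],[135,163],[352,215],[457,243],[673,297]])/5+[220,155]
S=np.array([[289,230],[240,112],[317,197],[400,278],[492,386]])/4+[255,165]
M=np.array([[-15,0,51],[41,151,0],[41,28,0],[41,-28,0],[41,-151,0]])/1e3
for t,s in zip(T,S):
    f=least_squares(lambda X:np.r_[proj("top",X)[0]-t,proj("scene",X)[0]-s],[.6,0,0]); print(f.x.round(4),f.fun.round(1))
f=least_squares(lambda p:np.r_[(proj("top",ramp2w(p,M))-T).ravel(),(proj("scene",ramp2w(p,M))-S).ravel()],[.6,0,-14],x_scale=[.01,.01,1])
print("rack",f.x.round(4),f.fun.round(1)); np.save("rack.npy",f.x)
print("model",ramp2w(f.x,M).round(4).tolist())
# cap end / base end on axis
for n,c,s,o in(("top",[[75,355],[297,400]],5,[220,155]),):
  for y in(.151,.036): print(proj("top",ramp2w(f.x,[-.069,y,.031]))[0]-o, np.array(c)/5)
p=f.x
for P in([-.130,.072,.030],[-.130,.072,.15],[.014,.072,.030],[-.015,0,.065]): print(P,ramp2w(p,P)[0].round(4))
E
python3 fit.py
```

```text
[ 0.5705 -0.023   0.0827] [-0.4  0.4  0.5 -0. ]
[0.6607 0.1094 0.0434] [-0.3  0.3  0.4 -0. ]
[ 0.6242 -0.0035  0.0641] [-2.6  2.6  3.3 -0.2]
[ 0.6198 -0.0664  0.0425] [-0.1  0.1  0.2 -0. ]
[ 0.5834 -0.1757  0.0584] [-2.7  2.5  3.  -0.2]
rack [  0.5878  -0.0227 -13.8893] [-2.6  1.9 -1.9 -0.6 -1.6  0.3 -2.6 -0.1 -1.9  0.5 -2.4 -0.9 -0.2 -0.8
  6.3  5.4 -1.7 -1.3  5.7  4.2]
model [[0.5665, -0.0174, 0.0844], [0.6634, 0.1141, 0.0417], [0.6339, -0.0053, 0.0417], [0.6205, -0.0596, 0.0417], [0.5909, -0.179, 0.0417]]
[13.28154886 71.59839061] [[15.  71. ]
 [59.4 80. ]]
[54.90112381 82.41755789] [[15.  71. ]
 [59.4 80. ]]
[-0.13, 0.072, 0.03] [0.476  0.0791 0.0476]
[-0.13, 0.072, 0.15] [0.4598 0.0831 0.1664]
[0.014, 0.072, 0.03] [0.6145 0.0449 0.0677]
[-0.015, 0, 0.065] [ 0.5646 -0.017   0.0983]
```

In the scene view, the console and the outer wall hide the lower ends of points 3 and 5, so I'll drop those scene readings and refit.

```bash
sed -i 's/(proj("scene",ramp2w(p,M))-S).ravel()/((proj("scene",ramp2w(p,M))-S)[[0,1,3]]).ravel()/' fit.py; python3 fit.py | tail -9
python3 - <<'E'
from h import *
p=np.load("rack.npy");
# depth check: points inside the left lane -> ramp frame
for n,uvs in(("top",[(295,220),(268,203),(265,192),(270,230),(255,227),(240,226),(320,245),(330,224)]),):
    K,o,r=cam(n); d=np.load(n+".npy")
    for u,v in uvs:
        z=d[v,u]; w=o+r.apply(np.linalg.inv(K)@[u,v,1]*z)
        q=R.from_euler("y",8,degrees=True).apply(R.from_euler("z",-p[2],degrees=True).apply(w-[p[0],p[1],0])-[0,0,.036]); print((u,v),w.round(3),(q*1e3).round(0))
E
```

```text
model [[0.5671, -0.0235, 0.0844], [0.6623, 0.1094, 0.0417], [0.6344, -0.0104, 0.0417], [0.6217, -0.065, 0.0417], [0.5938, -0.1848, 0.0417]]
[15.61208013 72.1856539 ] [[15.  71. ]
 [59.4 80. ]]
[57.38298515 82.4366789 ] [[15.  71. ]
 [59.4 80. ]]
[-0.13, 0.072, 0.03] [0.4754 0.0718 0.0476]
[-0.13, 0.072, 0.15] [0.4591 0.0756 0.1664]
[0.014, 0.072, 0.03] [0.6143 0.0394 0.0677]
[-0.015, 0, 0.065] [ 0.5652 -0.0231  0.0983]
(295, 220) [ 0.571 -0.024  0.077] [-12.   1.  43.]
(268, 203) [0.621 0.051 0.04 ] [14. 85.  2.]
(265, 192) [0.65  0.06  0.042] [ 41. 100.   0.]
(270, 230) [0.543 0.04  0.091] [-52.  57.  63.]
(255, 227) [0.551 0.08  0.084] [-54.  97.  56.]
(240, 226) [0.553 0.121 0.078] [-61. 137.  51.]
(320, 245) [ 0.506 -0.091  0.077] [-60. -79.  50.]
(330, 224) [ 0.566 -0.118  0.034] [ -2. -92.  -2.]
```

```bash
cat > go.py <<'E'
from h import *
import sys
p=np.load("rack.npy"); P=np.array([float(a) for a in sys.argv[1:4]])/1e3
o=env.get_obs(); Rt=R.from_euler("xyz",o["tool_rot"],degrees=True)
Rr=R.from_euler("z",p[2],degrees=True)*R.from_euler("y",-8,degrees=True)
Rd=Rr*R.from_matrix(np.diag([-1,1,-1]))
t=ramp2w(p,P)[0]
now=Rr.inv().apply(np.array(o["tool_pos"])-ramp2w(p,[0,0,0])[0])*1e3
print("t",o["time_s"],"target",t.round(3),"now ramp",now.round(1),"shift",(Rt.inv().apply(t-o["tool_pos"])*10).round(3),"turn",((Rt.inv()*Rd).as_rotvec()/np.pi).round(4),"F",Rr.inv().apply(o["force"]).round(1),"w",round(float(o["grip_width"]),3),"q",np.round(o["qpos"],0))
E
python3 go.py -130 72 150
```

```text
t 0.1 target [0.459 0.076 0.166] now ramp [-534.6  543.7  276.7] shift [-4.267 -4.64   0.7  ] turn [-0.0009 -0.0444 -0.0057] F [0.3 0.2 0.3] w 0.087 q [-75.  18.  -4.  83.   1.  79.  -3.]
```

>>> jog_arm(
  motion=[
    [[-0.3,-0.2,0,0,0,0,0.3],[-0.6,-0.5,0,0,0,0,0.6],[-0.9,-0.9,0,0,0,0,0.6],[-1,-1,0,0,0,0,0.6],[-1,-1,0,0,0,0,0.6]],
  ],
)

```text
time_s: 0.6
tool_pos: [0.2335, 0.5068, 0.2367]
tool_rot: [-180.0, 0.0, 165.6]
force: [-0.4, -0.2, 0.0]
grip_width: 0.0547
grasp_force: 0.0
```

>>> jog_arm(
  motion=[
    [[-0.3,-0.3,0,0,0,0,0.6],[-0.6,-0.6,0,0,0,0,0.6],[-0.9,-0.9,0,0,0,0,0.6],[-1,-1,0,0,0,0,0.6]],
  ],
)

```text
time_s: 1.0
tool_pos: [0.3059, 0.3855, 0.2367]
tool_rot: [-180.0, 0.1, 165.7]
force: [-0.6, -0.1, -0.2]
grip_width: 0.0352
grasp_force: 0.0
```

>>> jog_arm(
  motion=[
    [[-0.3,-0.3,0,0,0,0,0.6],[-0.6,-0.6,0,0,0,0,0.6],[-0.9,-0.9,0,0,0,0,0.6],[-1,-1,0,0,0,0,0.6]],
  ],
)

```text
time_s: 1.4
tool_pos: [0.3784, 0.2642, 0.2369]
tool_rot: [180.0, 0.1, 165.7]
force: [-0.4, -0.7, 0.1]
grip_width: 0.0347
grasp_force: 0.0
```

```bash
python3 go.py -130 72 150
```

```text
t 1.4 target [0.459 0.076 0.166] now ramp [-240.4  237.4  236.6] shift [-1.248 -1.628  0.705] turn [-0.0004 -0.044  -0.0068] F [-0.3 -0.7  0.2] w 0.035 q [-52.  -5.  13. 109.   1.  76.  36.]
```

>>> jog_arm(
  motion=[
    [[-0.3,-0.4,0,0,-0.01,-0.002,0.6],[-0.6,-0.8,0,0,-0.03,-0.005,0.6],[-0.8,-1,0,0,-0.044,-0.007,0.6],[-0.8,-1,0,0,-0.044,-0.007,0.6]],
  ],
)

```text
time_s: 1.8
tool_pos: [0.4304, 0.1485, 0.237]
tool_rot: [-180.0, 8.0, 167.0]
force: [-0.6, -0.1, 0.6]
grip_width: 0.0347
grasp_force: 0.0
```

```bash
python3 go.py -130 72 120
```

```text
t 1.8 target [0.463 0.075 0.137] now ramp [-164.3  136.5  226.1] shift [-0.342 -0.646  1.061] turn [-0.0001  0.      0.0005] F [-0.5 -0.3  0.7] w 0.035 q [-47. -12.  18. 115.  10.  71.  45.]
```

>>> jog_arm(
  motion=[
    [[-0.2,-0.3,0,0,0,0,0.6],[-0.34,-0.65,0.2,0,0,0,0.6],[-0.34,-0.65,0.6,0,0,0,0.6],[-0.34,-0.65,1,0,0,0,0.6],[-0.34,-0.65,1,0,0,0,0.6]],
  ],
)

```text
time_s: 2.3
tool_pos: [0.4581, 0.0765, 0.1378]
tool_rot: [-179.6, 7.5, 167.3]
force: [-1.0, 0.2, 0.0]
grip_width: 0.0347
grasp_force: 0.0
```

```bash
python3 go.py -130 72 31
```

```text
t 2.3 target [0.475 0.072 0.049] now ramp [-135.2   72.7  121.8] shift [-0.06  -0.002  0.907] turn [-0.002  -0.0029  0.0021] F [-1.  -0.1  0.1] w 0.035 q [-43.  -6.  26. 122.   8.  58.  56.]
```

>>> jog_arm(
  motion=[
    [[-0.03,0,0.2,0,0,0,0.6],[-0.03,0,0.4,0,0,0,0.6],[-0.03,0,0.6,0,0,0,0.6],[-0.03,0,0.6,0,0,0,0.6]],
  ],
)

```text
time_s: 2.7
tool_pos: [0.4716, 0.0747, 0.0826]
tool_rot: [-179.8, 7.8, 167.3]
force: [0.3, -0.3, -0.7]
grip_width: 0.0346
grasp_force: 0.0
```

```bash
python3 go.py -130 72 31;  python3 - <<'E'
from cell import env
import cv2
p,d=env.read_camera("scene"); cv2.imwrite("pics/s2.png",cv2.resize(p[150:310,230:430,::-1],(800,640),interpolation=cv2.INTER_CUBIC)[:600])
E
```

```text
t 2.7 target [0.475 0.072 0.049] now ramp [-129.4   74.    65.3] shift [ 0.005 -0.019  0.343] turn [-0.0007 -0.0012  0.0021] F [ 0.2 -0.2 -0.8] w 0.035 q [-43.  -0.  28. 124.   5.  50.  59.]
```

View pics/s2.png

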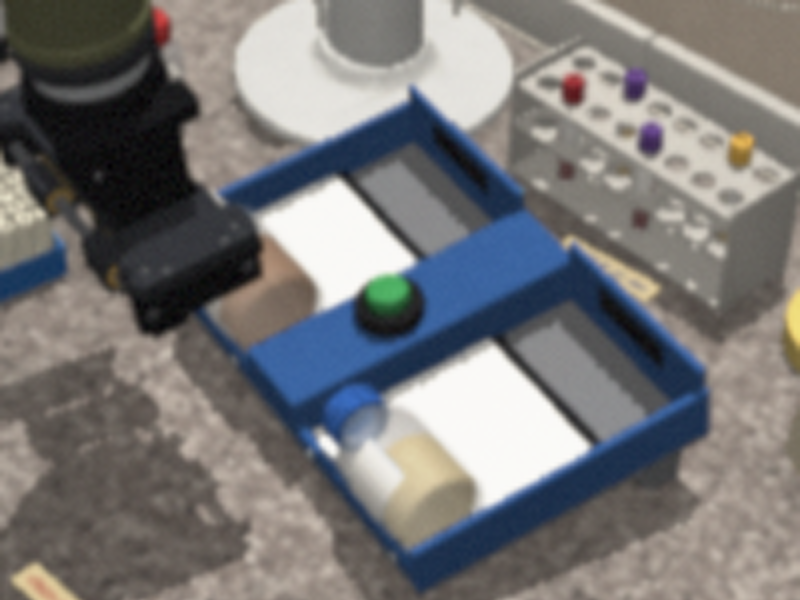

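The gripper at (190,260) sits just in front of the brown end of the bottle, with nothing touched. I'll descend and approach.

>>> jog_arm(
  motion=[
    [[0,0,0.1,0,0,0,0.6],[0,0,0.2,0,0,0,0.6],[0,0,0.34,0,0,0,0.6],[-0.08,0,0.34,0,0,0,0.6],[-0.14,0,0.34,0,0,0,0.6]],
  ],
)

```text
time_s: 3.25
tool_pos: [0.4912, 0.0687, 0.0519]
tool_rot: [-179.9, 7.9, 167.1]
force: [-0.3, -0.5, -0.3]
grip_width: 0.0349
grasp_force: 0.0
```

```bash
python3 go.py -90 72 31
```

```text
t 3.25 target [0.514 0.063 0.054] now ramp [-113.4   72.6   32. ] shift [-0.234 -0.007  0.009] turn [-0.0003 -0.0003  0.0013] F [-0.2 -0.6 -0.3] w 0.035 q [-42.   5.  29. 123.   1.  45.  64.]
```

>>> jog_arm(
  motion=[
    [[-0.05,0,0,0,0,0,0.6],[-0.1,0,0,0,0,0,0.6],[-0.16,0,0,0,0,0,0.6],[-0.22,0,0,0,0,0,0.6],[-0.28,0,0,0,0,0,0.6]],
  ],
)

```text
time_s: 3.75
tool_pos: [0.5177, 0.0626, 0.0555]
tool_rot: [-179.9, 7.9, 167.1]
force: [-2.8, 0.5, 2.3]
grip_width: 0.035
grasp_force: 1.0
```

```bash
python3 go.py -50 72 31
```

```text
t 3.75 target [0.552 0.054 0.06 ] now ramp [-86.   72.6  31.8] shift [-0.36  -0.008  0.007] turn [-0.0003 -0.0005  0.0013] F [-2.5 -0.1  2.7] w 0.035 q [-40.   8.  30. 120.  -1.  46.  67.]
```

>>> jog_arm(
  motion=[
    [[-0.07,0,0,0,0,0,0.6],[-0.14,0,0,0,0,0,0.6],[-0.21,0,0,0,0,0,0.6],[-0.28,0,0,0,0,0,0.6],[-0.35,0,0,0,0,0,0.6]],
  ],
)

```text
time_s: 4.25
tool_pos: [0.5518, 0.0547, 0.0603]
tool_rot: [-179.9, 7.9, 167.1]
force: [-2.4, 0.4, 1.1]
grip_width: 0.0347
grasp_force: 1.0
```

>>> jog_arm(
  motion=[
    [[-0.07,0,0,0,0,0,0.6],[-0.14,0,0,0,0,0,0.6],[-0.21,0,0,0,0,0,0.6],[-0.28,0,0,0,0,0,0.6],[-0.35,0,0,0,0,0,0.6]],
  ],
)

```text
time_s: 4.75
tool_pos: [0.5855, 0.047, 0.0651]
tool_rot: [-179.9, 7.9, 167.1]
force: [-2.3, 0.1, 0.4]
grip_width: 0.035
grasp_force: 1.0
```

```bash
python3 go.py 14 72 31;  python3 - <<'E'
from cell import env
import cv2
p,d=env.read_camera("scene"); cv2.imwrite("pics/s3.png",cv2.resize(p[150:300,230:430,::-1],(800,600),interpolation=cv2.INTER_CUBIC))
E
```

```text
t 4.75 target [0.614 0.039 0.069] now ramp [-15.8  72.9  31.6] shift [-0.298 -0.01   0.006] turn [-0.0003 -0.0004  0.0013] F [-2.2 -0.4  0.8] w 0.035 q [-35.  15.  30. 111.  -7.  49.  74.]
```

View pics/s3.png

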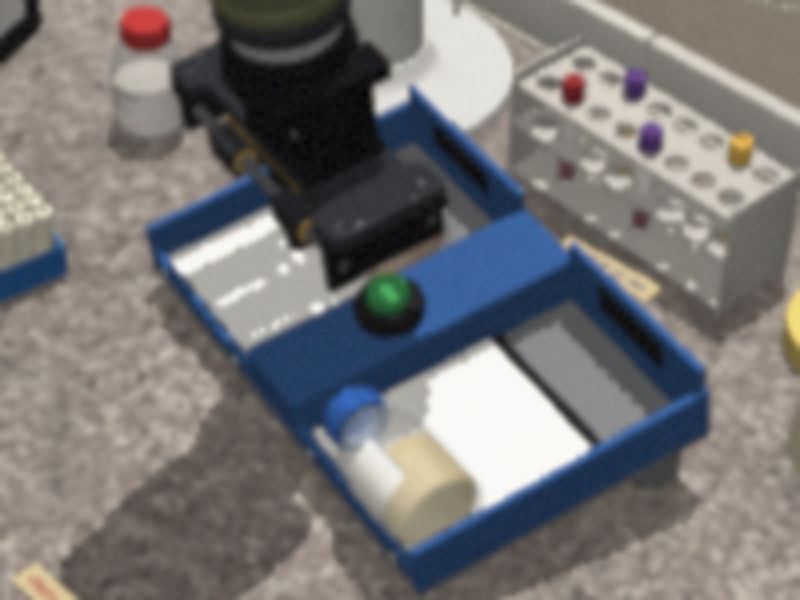

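The bottle is rolling ahead of the fingers, with its brown end visible at (420,250). The blue-capped bottle and the jar have not moved. Next I'll push it over the step.

>>> jog_arm(
  motion=[
    [[-0.06,0,0,0,0,0,0.6],[-0.12,0,0,0,0,0,0.6],[-0.17,0,0,0,0,0,0.6],[-0.21,0,0,0,0,0,0.6],[-0.24,0,0,0,0,0,0.6]],
  ],
)

```text
time_s: 5.3
tool_pos: [0.6092, 0.0415, 0.0687]
tool_rot: [-179.9, 8.0, 167.1]
force: [-0.6, 0.1, 0.6]
grip_width: 0.0347
grasp_force: 0.0
```

```bash
python3 go.py 14 72 31
```

```text
t 5.3 target [0.614 0.039 0.069] now ramp [ 8.8 72.9 31.8] shift [-0.052 -0.009  0.008] turn [-0.0003  0.0001  0.0012] F [-0.6 -0.   0.6] w 0.035 q [-34.  18.  30. 107.  -8.  50.  76.]
```

>>> jog_arm(
  motion=[
    [[-0.03,0,0,0,0,0,0.6],[-0.06,0,0,0,0,0,0.6],[-0.06,0,0,0,0,0,0.6]],
  ],
)

```text
time_s: 5.6
tool_pos: [0.6145, 0.0403, 0.0694]
tool_rot: [-179.9, 8.0, 167.1]
force: [-0.6, -0.1, 0.8]
grip_width: 0.0351
grasp_force: 0.0
```

>>> jog_arm(
  motion=[
    [[0.15,0,0,0,0,0,0.6],[0.4,0,0,0,0,0,0.6],[0.4,0,-0.3,0,0,0,0.6],[0.4,0,-0.6,0,0,0,1],[0.4,0,-0.9,0,0,0,1]],
  ],
)

```text
time_s: 6.1
tool_pos: [0.5627, 0.0522, 0.1537]
tool_rot: [-179.9, 7.9, 167.1]
force: [0.4, 0.5, -0.2]
grip_width: 0.0252
grasp_force: 0.0
```

>>> jog_arm(
  motion=[
    [[0.2,0,0,0,0,0,1],[0.6,0,0,0,0,0,1],[0.9,0,0,0,0,0,1],[0.9,0,0,0,0,0,1]],
  ],
)

```text
time_s: 6.5
tool_pos: [0.4724, 0.0732, 0.1391]
tool_rot: [-179.9, 7.7, 167.3]
force: [0.4, 0.5, 0.4]
grip_width: 0.0015
grasp_force: 0.0
```

```bash
python3 go.py -15 0 85;  python3 - <<'E'
from cell import env
import cv2,numpy as np
p,d=env.read_camera("scene"); q,e=env.read_camera("top")
a=cv2.resize(p[150:300,230:430,::-1],(533,400),interpolation=cv2.INTER_CUBIC); b=cv2.resize(q[155:275,250-30:380,::-1],(267,200),interpolation=cv2.INTER_CUBIC)
c=np.zeros((400,800,3),np.uint8); c[:,:533]=a; c[:200,533:]=b; cv2.imwrite("pics/s4.png",c)
E
```

```text
t 6.5 target [ 0.563 -0.022  0.118] now ramp [-120.5   72.7  121.1] shift [-1.052 -0.734  0.355] turn [-0.0001 -0.0017  0.0022] F [0.3 0.6 0.4] w 0.002 q [-43.  -5.  28. 120.   7.  57.  58.]
```

View pics/s4.png

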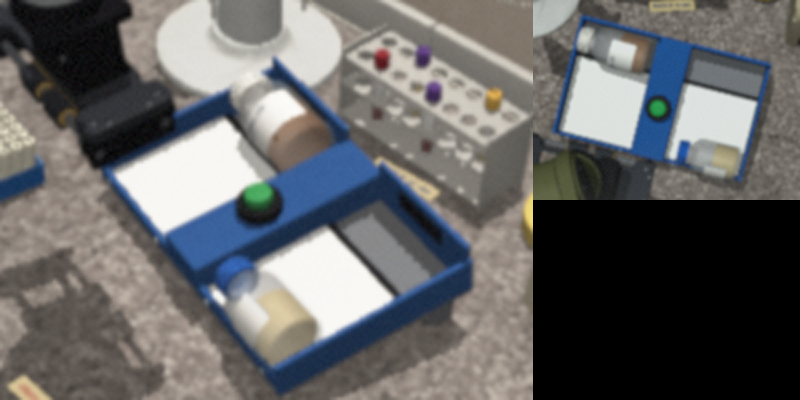

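The white-capped bottle is seated against the high stop, from (245,90) to (310,140), and the blue-capped one has not moved. Next is the button.

>>> jog_arm(
  motion=[
    [[-0.3,-0.2,0,0,0,0,1],[-0.6,-0.4,0,0,0,0,1],[-0.9,-0.6,0,0,0,0,1],[-1,-0.73,0,0,0,0,1],[-1,-0.73,0.1,0,0,0,1]],
  ],
)

```text
time_s: 7.1
tool_pos: [0.5612, -0.0253, 0.1461]
tool_rot: [-179.9, 8.2, 166.8]
force: [0.4, -0.3, 0.4]
grip_width: 0.0003
grasp_force: 0.0
```

```bash
python3 go.py -13 0 70
```

```text
t 7.1 target [ 0.566 -0.023  0.104] now ramp [-11.8  -3.1 112.8] shift [0.014 0.032 0.428] turn [-0.0008  0.0012 -0.0004] F [ 0.5 -0.2  0.3] w 0.0 q [-36.   6.  36. 110.  -2.  57.  78.]
```

>>> jog_arm(
  motion=[
    [[0.01,0.02,0.15,0,0,0,1],[0.01,0.02,0.3,0,0,0,1],[0.01,0.02,0.4,0,0,0,1],[0.01,0.02,0.43,0,0,0,1]],
  ],
)

```text
time_s: 7.5
tool_pos: [0.5623, -0.0201, 0.0999]
tool_rot: [-179.8, 7.8, 167.2]
force: [0.1, 0.4, 0.5]
grip_width: 0.0004
grasp_force: 0.0
```

```bash
python3 go.py -14 0 58
```

```text
t 7.5 target [ 0.567 -0.024  0.091] now ramp [-18.3   2.2  67.1] shift [-0.043 -0.022  0.091] turn [-0.0006 -0.0012  0.0015] F [0.1 0.4 0.5] w 0.0 q [-35.  10.  36. 113.  -5.  52.  80.]
```

>>> jog_arm(
  motion=[
    [[-0.03,-0.02,0,0,0,0,1],[-0.03,-0.02,0.02,0,0,0,1],[-0.03,-0.02,0.04,0,0,0,1],[-0.03,-0.02,0.06,0,0,0,1],[-0.03,-0.02,0.06,0,0,0,1]],
  ],
)

```text
time_s: 8.0
tool_pos: [0.567, -0.0235, 0.0966]
tool_rot: [-179.9, 8.0, 167.1]
force: [0.0, -0.7, 2.6]
grip_width: 0.0005
grasp_force: 1.2
```

```bash
python3 go.py -14 0 58
```

```text
t 8.0 target [ 0.567 -0.024  0.091] now ramp [-13.4  -0.   63.1] shift [0.006 0.    0.051] turn [-0.0001 -0.      0.0013] F [ 0.6 -0.7  2.5] w 0.0 q [-34.  11.  36. 112.  -6.  51.  81.]
```

>>> jog_arm(
  motion=[
    [[0,0,0.02,0,0,0,1],[0,0,0.03,0,0,0,1],[0,0,0.04,0,0,0,1],[0,0,0.04,0,0,0,1]],
  ],
)

```text
time_s: 8.4
tool_pos: [0.5676, -0.0236, 0.0926]
tool_rot: [-179.9, 8.0, 167.1]
force: [1.3, -1.0, 4.4]
grip_width: 0.0006
grasp_force: 2.4
```

```bash
python3 go.py -14 0 58
```

```text
t 8.4 target [ 0.567 -0.024  0.091] now ramp [-13.3  -0.   59.1] shift [0.007 0.    0.011] turn [-0.0002 -0.      0.0013] F [ 2.1 -0.6  4.1] w 0.001 q [-34.  11.  36. 112.  -6.  51.  81.]
```

>>> jog_arm(
  motion=[
    [[0,0,0.01,0,0,0,1],[0,0,0.015,0,0,0,1],[0,0,0.02,0,0,0,1],[0,0,0.02,0,0,0,1]],
  ],
)

```text
time_s: 8.8
tool_pos: [0.5678, -0.0237, 0.0923]
tool_rot: [-180.0, 7.9, 167.1]
force: [-6.9, -0.4, 19.4]
grip_width: 0.0002
grasp_force: 9.9
```

```bash
python3 go.py -14 0 58
```

```text
t 8.8 target [ 0.567 -0.024  0.091] now ramp [-13.2  -0.   58.8] shift [0.008 0.    0.008] turn [ 0.0001 -0.0003  0.0012] F [-3.9 -2.  20.1] w 0.0 q [-34.  11.  36. 112.  -6.  51.  81.]
```

The force rose to 20 N, so the button is fully down. Now I'll back the arm off.

>>> jog_arm(
  motion=[
    [[0,0,-0.1,0,0,0,1],[0,0,-0.3,0,0,0,1],[0,0,-0.6,0,0,0,1],[0,0,-0.9,0,0,0,1],[0,0,-0.9,0,0,0,1]],
  ],
)

```text
time_s: 9.3
tool_pos: [0.5569, -0.0204, 0.1829]
tool_rot: [179.9, 8.2, 167.1]
force: [-0.2, -0.5, 0.1]
grip_width: 0.0004
grasp_force: 0.0
```

>>> jog_arm(
  motion=[
    [[0.2,0,-0.1,0,0,0,1],[0.4,0,-0.2,0,0,0,1],[0.5,0,-0.2,0,0,0,1],[0.5,0,-0.2,0,0,0,1],[0.5,0,-0.2,0,0,0,1]],
  ],
)

```text
time_s: 9.8
tool_pos: [0.5043, -0.0091, 0.1916]
tool_rot: [-179.9, 7.9, 167.1]
force: [0.0, -0.5, -0.0]
grip_width: 0.0003
grasp_force: 0.0
```

```bash
python3 go.py -14 0 58;  python3 - <<'E'
from cell import env
import cv2,numpy as np
p,d=env.read_camera("scene"); cv2.imwrite("pics/s5.png",cv2.resize(p[150:390,130:450,::-1],(800,600),interpolation=cv2.INTER_CUBIC))
E
```

```text
t 9.8 target [ 0.567 -0.024  0.091] now ramp [-63.9  -0.2 166.1] shift [-5.01e-01  1.00e-03  1.08e+00] turn [-0.0004 -0.0006  0.0014] F [ 0.1 -0.5 -0. ] w 0.0 q [-39.  -5.  34. 114.   6.  63.  70.]
```

View pics/s5.png

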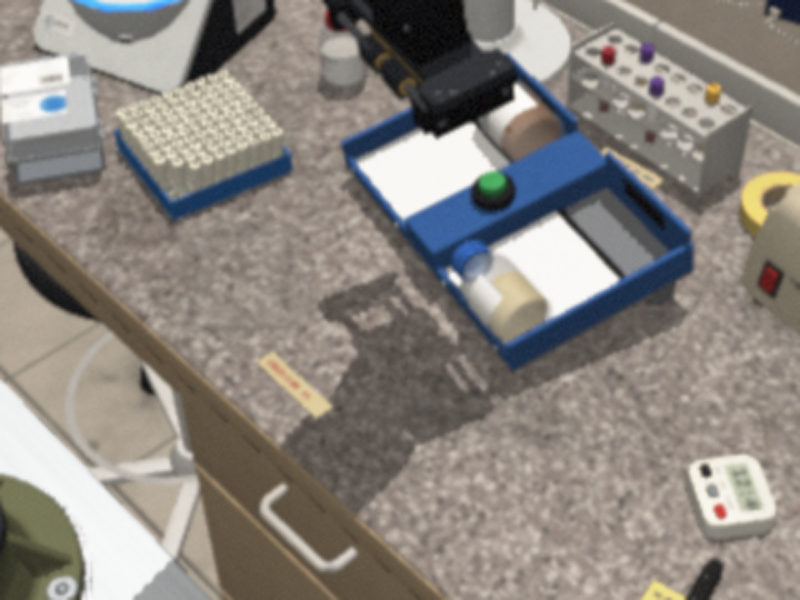

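The white-capped bottle is still in the pocket at (530,130). The blue-capped bottle, jar, timer and marker are where they were, and the arm is clear of everything.

```bash
python3 -c "
from cell import env
print(env.sign_off())"
```

```text
the job is handed in; nothing more can be done
None
```

The white-capped bottle is seated in the high-end pocket, the green button was then pressed fully down (the force jumped to about 20 N at the end of its travel), and the arm finished clear at 9.8 s with the blue-capped bottle, jar, timer and marker unmoved; the job is handed in, and no verdict came back.

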